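Push a used syringe filter under the spring lid of the waste box

TASK

The used syringe filter on the sill of the small waste box must go into the bin without being picked up. With one fingertip push the lid's long rod sideways so that the spring lid stands well open and keep it there; with the other fingertip push the filter along the sill, under the lid, until it drops into the bin, and only then let the lid spring fully shut. Do not pinch or lift the filter, and leave the vial, the weight and the tape roll where they stand.

Things in the scene. Friction and masses are not known exactly. Their poses are not given: they have to be found in the camera images.
- waste_box: Fixed white box with a steel sill, 180 x 68 x 60 mm. Origin: on the worktop, below the middle of the line where sill and bin meet. Box x runs along the sill to the bin, away from the robot; y left, z up. The level sill (top z = 60 mm) spans x = -120 to +4 mm; a rolled edge 3 mm high and 4 mm wide runs along its left and right border (60 mm clear between); nothing else guides the filter. The open bin follows.
- lid (a joint): Angle (rad) of the steel lid over the bin: 0 shut, stop at 1.5; a spring drives it shut. Hinge along box x over the bin's left wall (box y = 30, z = 65 mm); the right edge swings up and left. Shut, its front edge (x = 2 mm, 9 mm high) bars the filter, which passes freely from 0.9 rad up. Opened by pushing the rod (point rod_end) to box +y : 2 N at first, 6 N at 1.2 rad.
- rod_end (a point): Centre of the black 12 mm ball on the near end of the lid's level steel rod, 7 mm thick, along box x from x = -114 to +14 mm, where an arm joins it to the hinge; free space below. Box y, z (mm): shut 24, 100; at 1.0 rad 57, 89; 1.2 rad 61, 83; 1.5 rad 65, 74. A finger on its right pushes it to +y and may slide along it while holding the lid open.
- mouth (a point): Middle of the sill's far edge, at sill height (box x = 4, y = 0, z = 60 mm). Beyond it lies the open-topped bin: inside x = 4 to 56, y = -29 to +29 mm, floor 5 mm above the worktop; the filter drops into it.
- filter_1: Used white syringe filter, a disc 27 mm across with a short neck, 16 mm high in all, 10 to 21 g, neck upward. Origin: centre of its underside. It stands on the sill, its centre at box x = -60 to -42 mm and within 4 mm of the middle line.
- vial_01: Loose glass vial with white cap, 23 mm across, 48 mm high, on the worktop to the right of the box; origin at its underside. Leave alone.
- weight_1: Loose steel calibration weight, 24 mm across, 30 mm high, on the worktop to the right of the box; origin at its underside. Leave alone.
- tape_roll: Loose roll of tape, 66 mm across, 18 mm high, lying on the worktop to the left of the box; origin at its underside. Leave alone.
Things that resemble listed ones, but are neither listed nor needed, are in the scene too. There is more than one size of the waste_box; the one meant has the size given above.

How it is judged:
By the outcome, as a careful person would: the job done as asked, in the order asked, and still so for the second after the job is handed in, with the robot touching nothing.
It also fails if it takes over 48 s, if anything falls off the work surface, if the arm or the gripper's body presses on something with over 40 N, if the wrist force passes 120 N, or if a joint passes its speed limit or range.

ROBOT

A 6-joint arm with a two-finger parallel gripper is mounted at the origin on a cart in front of the work surface, level with it; the furniture and walls round the work are solid. World frame = base frame: x ahead of the robot, y to its left, z up, the work surface at z = 0. Lengths are in mm, angles in rad, forces in N, time in s.
With the tool pointing down it reaches from about 350 to 975 mm from the base axis. Payload 7.1 kg.
Tool frame: the origin (TCP) lies at the centre of the arm's flange, where the gripper is bolted on; the fingertips stand 182 mm ahead of it and the grasp point (between the pads) lies 163 mm ahead of it; z points along the fingers, y is the direction in which the jaws open and shut (so a half turn about z gives the same grasp; the last joint's range is limited). The gripper opens to 88 mm and grips with 3 to 60 N. Pads are 20 mm wide; open, the fingers measure 115 mm over their backs; the gripper's body (75 mm by 178 mm) begins 61 mm behind the grasp point.
Start: joints at [1.287, 0.423, 1.63, -0, 1.089, -0.019], TCP at [163.541, 603.209, 404.675] pointing down, gripper open.
Joint ranges: [-3, 3], [-0.9, 2.11], [0.09, 2.58], [-1.31, 4.45], [0.11, 2.69], [-2.54, 2.54]. Speed limits (rad/s): [2.39, 2.39, 3.01, 3.14, 3.14, 3.14].

INTERFACE

Orientations are given as a rotation vector (axis times angle).
In Python, from bench import readout, vision, finish_job gives the robot as it stands. The module is installed in compiled form; this text tells all that it offers.
- The arm moves only by the tool apply_moves, never from a script. Its argument "rows" is a list of rows, each a list of 7 numbers: the shift along the tool's x, y, z in cm, then the turn, a rotation vector about the tool's x, y, z in units of 5 degrees (1.0 is 5 degrees), then the closure, from -1 (fully open) to 1 (shut). In form: [[dx, dy, dz, ax, ay, az, fingers], ...]. A call has 1 to 12 rows; each row shifts and turns the pose as measured when the row begins, along the tool's axes as they then stand; what a row does not reach is not made up. A row lasts 1/8 s, in which the tool goes at most 62.5 mm and 10.7 degrees, less where a joint would pass 70% of its speed; a pose out of reach is approached as far as the arm can. A call with a gripper value outside its range is refused whole. The fingers move at their own pace and stop on an object; "squeeze" is the grip in N (left out, the last holds). Time passes only in rows, so rows that do not move let the fingers close. It gives the time, the measured TCP pose, the force and the opening at its end, in the units of the state.
- readout.state(): the state, without advancing time (a new reading comes with each control period).
- vision.read_camera(name): name is "side" or "top"; returns a dict with "image" (384x512x3 uint8, red, green, blue), "fovy" (degrees; the focal length in pixels is half the picture's height over the tangent of half this angle, whatever the lens; pixels are square), "cx", "cy" (the principal point, pixels), "k1" (the pictures are not rectified: a ray, as slopes to the right and down, at radius r is drawn at 1 + k1 r^2 times it, then the intrinsics apply), "origin" and "orientation" of the camera in the world. Camera axes: x right, y down, z forward; pixel columns grow to the right and rows downward; lengths in mm; the calibration is good to about 2 mm. A picture is of the moment at which its call begins. There is no depth.
- finish_job(): hands the job in, once; it reports no verdict.
The state is a dict: "t": time; "qpos": joint angles; "joint_velocities": joint speeds; "effort": joint torques, N m; "eef_pos": TCP position; "tool_rot": TCP orientation; "force": force on the tool from outside, world axes, zero at the start; "ft_torque": the same for the moment, N m; "grip_width": finger opening in mm.
Only numpy, scipy, OpenCV 4.12 (cv2) and the standard library are available. Lean on these libraries where they do the work, as an engineer would, in place of code of your own. Each camera call takes 0.05 s, during which the arm holds its last target.

## Working session

There is one attempt and no reset: what is moved stays moved. The work goes in short steps, Python scripts to look and compute and a tool call to move; the robot and the scene stay as the last step left them, time stands still between calls to the robot, and variables do not carry over. Pictures are saved under pics/ and viewed, and the job is handed in when it is done.

Besides the shell and the picture viewer there is one more tool, called after "Emit:" in YAML: its name, and indented under it one key for each argument. apply_moves: Moves the arm, as the interface text tells. Its arguments: {"type":"object","properties":{"rows":{"type":"array"},"squeeze":{"type":"number"}},"required":["rows"]}

```bash
mkdir -p pics; cat > h.py <<'E'
import numpy as np, cv2
from scipy.spatial.transform import Rotation as R
from bench import readout, vision
def cam(n):
    c=vision.read_camera(n); return c
def K(c):
    h,w=c['image'].shape[:2]; f=h/2/np.tan(np.radians(c['fovy'])/2)
    return np.array([[f,0,c['cx']],[0,f,c['cy']],[0,0,1.]]),np.array([c['k1'],0,0,0,0.])
def Rm(c):
    o=np.array(c['orientation'],float)
    return R.from_rotvec(o).as_matrix() if o.shape==(3,) else (o if o.shape==(3,3) else R.from_quat(o).as_matrix())
def plane(c,px,z):
    k,d=K(c); u=cv2.undistortPoints(np.array(px,float).reshape(-1,1,2),k,d).reshape(-1,2)
    r=np.c_[u,np.ones(len(u))]@Rm(c).T; o=np.array(c['origin'],float)
    return o+r*((z-o[2])/r[:,2])[:,None]
def proj(c,P):
    k,d=K(c); M=Rm(c).T; o=np.array(c['origin'],float)
    return cv2.projectPoints(np.array(P,float).reshape(-1,1,3),cv2.Rodrigues(M)[0],-M@o,k,d)[0].reshape(-1,2)
E
python3 - <<'E'
from h import *
for n in('top','side'):
    c=cam(n); cv2.imwrite(f'pics/{n}0.png',c['image'][:,:,::-1]); print(n,{k:v for k,v in c.items() if k!='image'})
print(readout.state())
E
```

```text
top {'fovy': 52.93500336034943, 'cx': 254.5587149043955, 'cy': 194.2269103742122, 'k1': 0.02501459589748186, 'origin': array([389.11526159, 172.43660993, 993.93769625]), 'orientation': array([-2.09901789,  2.1561353 , -0.20450654])}
side {'fovy': 48.319280922853686, 'cx': 256.23774013694253, 'cy': 186.33210749119823, 'k1': -0.09031746208479331, 'origin': array([ 325.15955741, -524.96482163,  625.12637032]), 'orientation': array([-2.14587237,  0.41344261, -0.18776983])}
{'t': 0.1, 'qpos': array([ 1.28701333e+00,  4.23763802e-01,  1.63059124e+00, -3.47617335e-05,
        1.08859613e+00, -1.89845187e-02]), 'joint_velocities': array([-4.76779727e-05, -1.77984255e-03, -2.46313908e-03, -6.85057428e-04,
       -6.41585375e-04,  7.54049829e-04]), 'effort': array([-1.69495377e-05, -5.45617175e+01, -2.74324894e+01,  6.45371061e-02,
        1.88167824e-02, -1.21672809e-05]), 'eef_pos': array([163.47284363, 602.98907473, 403.98842382]), 'tool_rot': array([-4.14682065e-01, -3.11392722e+00,  2.11672244e-03]), 'force': array([-0.46078462,  1.01904997, -0.4227317 ]), 'ft_torque': array([-0.09063337, -0.00844605,  0.00392575]), 'grip_width': 87.7529719879332}
```

View pics/top0.png

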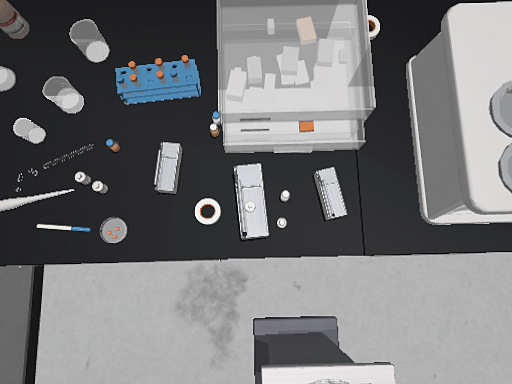

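View pics/side0.png

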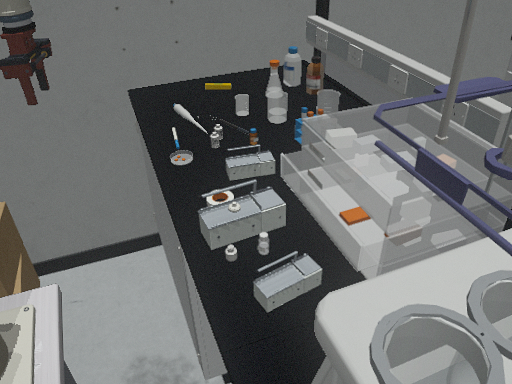

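```bash
python3 - <<'E'
from h import *
c=cam('top'); im=c['image'][:,:,::-1]
cv2.imwrite('pics/topc.png',cv2.resize(im[145:250,180:350],None,fx=4.5,fy=4.5,interpolation=cv2.INTER_CUBIC))
s=cam('side'); im=s['image'][:,:,::-1]
cv2.imwrite('pics/sidec.png',cv2.resize(im[165:275,180:310],None,fx=5,fy=5,interpolation=cv2.INTER_CUBIC))
print(plane(c,[(250,206),(208,211),(286,196),(282,223),(168,167),(330,193)],[30]))
print(plane(c,[(219,0),(222,150),(365,150),(370,0),(425,222),(410,60)],0))
print(plane(c,[(100,260),(400,250)],0))
E
```

```text
[[539.1098401  175.535714    30.        ]
 [529.19082735 281.64737204  30.        ]
 [562.38187736  83.44140686  30.        ]
 [493.86989508  96.38873592  30.        ]
 [646.12770895 383.68064034  30.        ]
 [567.17854301 -28.77361881  30.        ]]
[[ 1.14475580e+03  2.49540123e+02 -1.13686838e-13]
 [ 6.97378578e+02  2.46747953e+02  1.13686838e-13]
 [ 6.87246720e+02 -1.35883627e+02 -1.13686838e-13]
 [ 1.13318877e+03 -1.84006349e+02  0.00000000e+00]
 [ 4.90200209e+02 -2.74652321e+02  0.00000000e+00]
 [ 9.43931124e+02 -2.80871038e+02  0.00000000e+00]]
[[ 416.09378306  557.63971283    0.        ]
 [ 420.41398283 -203.51087591    0.        ]]
```

View pics/topc.png

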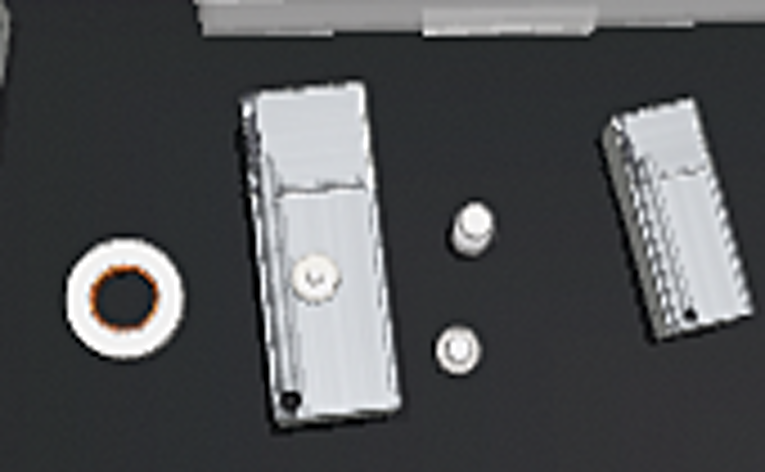

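View pics/sidec.png

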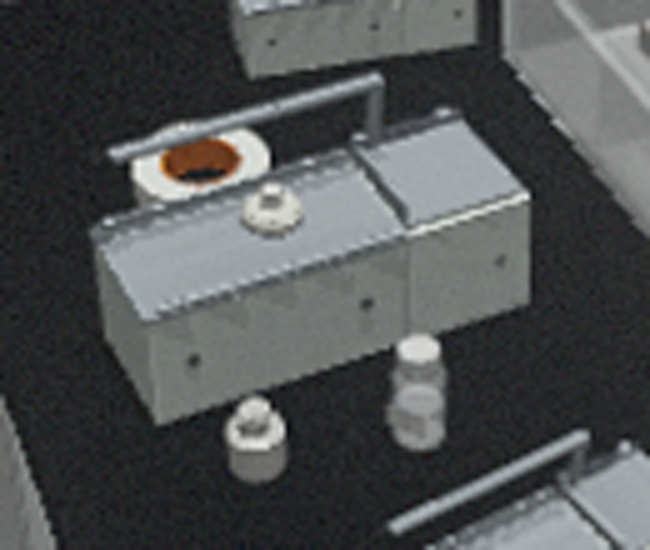

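```bash
python3 - <<'E'
from h import *
c=cam('top'); s=cam('side')
t=lambda u,v:(180+(u+.5)/4.5-.5,145+(v+.5)/4.5-.5)
q=lambda u,v:(180+(u+.5)/5-.5,165+(v+.5)/5-.5)
def show(n,cm,p,z): print(n,plane(cm,[p],z)[0].round(1))
show('T nr top',c,t(400,406),60); show('T nl top',c,t(273,424),60); show('T fr z62',c,t(364,83),62);show('T ball',c,t(290,400),100)
show('T lid front r',c,t(366,190),66);show('T lid front l',c,t(272,192),66)
show('T filter neck',c,t(316,276),76)
show('T filter disc',c,t(316,280),66)
show('S nr top',s,q(148,320),60);show('S nr bot',s,q(160,424),0);show('S nl top',s,q(95,228),62);show('S fr bot',s,q(529,303),0);show('S fr top',s,q(529,195),62);show('S filter neck',s,q(272,188),76);show('S rod end',s,q(112,154),100)
show('S vial',s,q(419,350),48);show('S vialbot',s,q(419,438),0);show('S weight top',s,q(257,412),30);show('T vial',c,t(476,218),48);show('T w',c,t(458,349),30);show('T tape',c,t(125,297),18)
# edges in top picture: subpixel right edge
g=cv2.cvtColor(c['image'],cv2.COLOR_RGB2GRAY)
for v in range(168,240,6):
    print(v,g[v,228:275])
E
```

```text
T nr top [462.8 132.5  60. ]
T nl top [455.  200.9  60. ]
T fr z62 [641.8 146.5  62. ]
T ball [464.3 190.7 100. ]
T lid front r [580.4 147.3  66. ]
T lid front l [580.6 198.7  66. ]
T filter neck [532.1 175.8  76. ]
T filter disc [531.5 175.9  66. ]
S nr top [465.1 132.6  60. ]
S nr bot [465.8 135.1   0. ]
S nl top [460.3 197.5  62. ]
S fr bot [642.9 147.6   0. ]
S fr top [641.3 147.1  62. ]
S filter neck [534.5 177.3  76. ]
S rod end [470.9 195.  100. ]
S vial [565.1  86.2  48. ]
S vialbot [564.2  85.4   0. ]
S weight top [497.6  95.2  30. ]
T vial [566.7  86.3  48. ]
T w [496.   97.8  30. ]
T tape [532.  284.6  18. ]
168 [ 45  45  45  44  39  38 200 205 140 216 212 209 209 209 208 208 208 209
 209 209 209 209 209 210 209 209 210 209 209 209 208 222 255  87  32  44
  46  46  46  47  46  46  46  48  46  45  45]
174 [ 46  47  48  49  15   7 105 106  80 125 221 212 210 210 211 212 211 212
 212 213 213 213 213 213 213 213 213 213 212 212 213 213 208 236  66  35
  44  46  46  46  46  46  47  46  46  46  46]
180 [ 46  47  47  49  51  18   9 116 101 130 225 151 176 215 213 211 211 212
 211
[... 1178 characters left out ...]
16 217 217 214 215 213 215 218 217 212 215 214 213 209 210 210 215
 219 179 173  45  36  47  48  49  47  48  49]
222 [ 45  46  47  46  47  47  46  47  47  47   4 136 169 110 179 223 155 192
 188 218 216 219 215 215 215 214 215 220 216 213 215 214 213 210 210 214
 218 193 220 102  33  44  47  48  48  49  49]
228 [ 45  47  44  47  46  46  47  47  48  50  10   0 245 112 140 214 183 134
 191 193 219 217 222 216 217 216 215 218 220 217 216 216 217 213 214 211
 217 222 164 242  73  30  46  47  47  49  49]
234 [ 45  46  46  47  47  46  46  45  47  47  49   7  70 199  47  25  63  24
  15 207 221 221 221 221 219 220 218 218 222 223 221 222 223 225 222 224
 226 228 223 228 200  58  36  47  49  48  50]
```

Emit:
apply_moves:
  rows:
    - [0, 0, 0, 0, 0, -2, 0.25]
    - [0, 0, 0, 0, 0, -1.97, 0.25]
    - [-1.5, -2, 0, 0, 0, 0, 0.25]
    - [-2.5, -4, 0, 0, 0, 0, 0.25]
    - [-2.5, -4, 0, 0, 0, 0, 0.25]
    - [-2.5, -4, 0, 0, 0, 0, 0.25]
    - [-2.5, -4, 0, 0, 0, 0, 0.25]
    - [-2.5, -4, 0, 0, 0, 0, 0.25]
    - [-2.5, -4, 0, 0, 0, 0, 0.25]
    - [-2.5, -4, 0, 0, 0, 0, 0.25]
    - [-2.5, -4, 0, 0, 0, 0, 0.25]
    - [0, 0, 0, 0, 0, 0, 0.25]
  squeeze: 40

```text
t: 1.8
eef_pos: [416.3, 275.8, 404.7]
tool_rot: [-0.15, 3.136, 0.002]
force: [-0.1, -0.7, 0.2]
grip_width: 32.8
```

```bash
cat >> h.py <<'E'
YAW=np.radians(4.65); O=np.array([580.4,176.2])
EX=np.array([np.cos(YAW),np.sin(YAW),0]);EY=np.array([-np.sin(YAW),np.cos(YAW),0])
def box(P): d=np.array(P,float)-[*O,0]; return np.array([d@EX,d@EY,d[2]])
def world(b): return np.array([*O,0])+b[0]*EX+b[1]*EY+np.array([0,0,b[2]])
def rep(target=None,yaw=True):
    s=readout.state(); T=R.from_rotvec(s['tool_rot']).as_matrix()
    b=box(s['eef_pos']); b[2]-=182; w=s['grip_width']
    print('t',round(s['t'],2),'tip centre box',b.round(1),'w',round(w,1),'left outer',round(b[1]+w/2+13.5,1),'right ctr',round(b[1]-w/2-6.75,1),'F box',(s['force']@np.c_[EX,EY,[0,0,1]]).round(1))
    B=np.c_[-EX,EY,[0,0,-1]]
    if target is not None:
        d=world(target)+[0,0,182]-s['eef_pos']; print('shift cm',(T.T@d/10).round(2),'turn',(R.from_matrix(T.T@B).as_rotvec()/np.radians(5)).round(2))
    return s
E
python3 -c "
from h import *
rep([-84,-16,130])"
```

```text
t 1.8 tip centre box [-155.4  112.6  222.7] w 32.8 left outer 142.5 right ctr 89.5 F box [-0.2 -0.7  0.2]
shift cm [ -6.93 -12.98   9.27] turn [0.02 0.03 0.17]
```

Emit:
apply_moves:
  rows:
    - [-1.5, -3.5, 0, 0, 0, 0.17, 0.25]
    - [-1.9, -3.5, 1, 0, 0, 0, 0.25]
    - [-1.9, -3.5, 3, 0, 0, 0, 0.25]
    - [-1.6, -2.5, 3, 0, 0, 0, 0.25]
    - [0, 0, 2, 0, 0, 0, 0.25]
    - [0, 0, 0, 0, 0, 0, 0.25]

```text
t: 2.55
eef_pos: [498.0, 152.9, 313.4]
tool_rot: [-0.13, 3.134, 0.008]
force: [0.3, 0.3, 0.4]
grip_width: 33.0
```

```bash
python3 -c "
from h import *
s=rep([-84,-16,75])
w=s['grip_width'];T=R.from_rotvec(s['tool_rot']).as_matrix();P=s['eef_pos']
pts=[P+T@np.array(v) for v in ([0,w/2+6.75,182],[0,-w/2-6.75,182])]
for n in('top','side'):
    c=cam(n); im=c['image'][:,:,::-1].copy(); q=proj(c,pts); print(n,q)
    u,v=q.mean(0).astype(int); x0=max(u-70,0);y0=max(v-55,0)
    cr=cv2.resize(im[y0:y0+120,x0:x0+150],None,fx=5,fy=5,interpolation=cv2.INTER_CUBIC)
    for a in q: cv2.circle(cr,(int((a[0]-x0)*5),int((a[1]-y0)*5)),3,(0,0,255),-1)
    cv2.imwrite(f'pics/{n}1.png',cr)
"
```

```text
t 2.55 tip centre box [-84.  -16.5 131.4] w 33.0 left outer 13.5 right ctr -39.8 F box [0.3 0.3 0.4]
shift cm [0.03 0.02 5.64] turn [0.05 0.06 0.02]
top [[249.48748634 217.58254961]
 [270.01339397 215.35199118]]
side [[215.2765862  184.78266378]
 [223.9802521  196.85430497]]
```

View pics/side1.png

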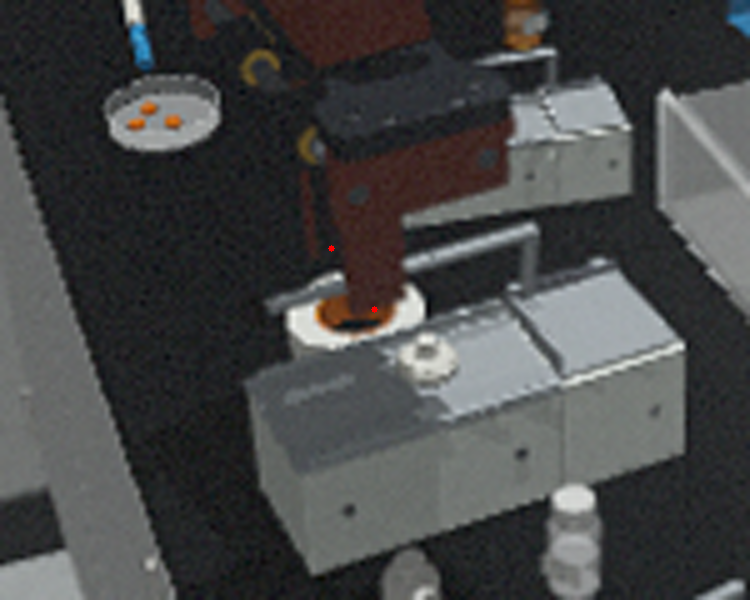

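View pics/top1.png

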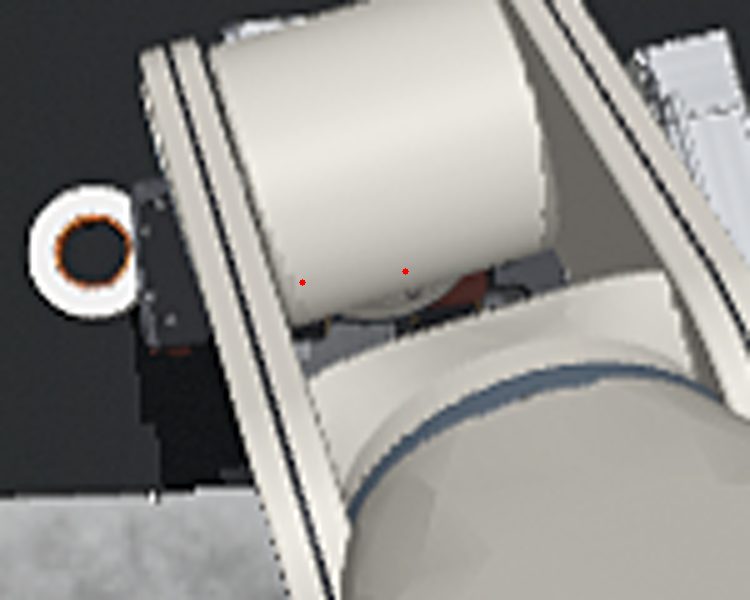

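Emit:
apply_moves:
  rows:
    - [0, 0, 3, 0, 0, 0, 0.25]
    - [0, 0, 2, 0, 0, 0, 0.25]
    - [0, 0, 0.6, 0, 0, 0, 0.25]
    - [0, 0, 0, 0, 0, 0, 0.25]

```text
t: 3.15
eef_pos: [500.4, 156.9, 262.8]
tool_rot: [-0.136, 3.121, 0.012]
force: [-0.1, -0.4, -0.6]
grip_width: 32.9
```

```bash
python3 -c "
from h import *
s=rep([-84,27.3,74])
c=cam('side');im=c['image'][:,:,::-1]; cv2.imwrite('pics/side2.png',cv2.resize(im[140:260,160:310],None,fx=5,fy=5,interpolation=cv2.INTER_CUBIC))
"
```

```text
t 3.15 tip centre box [-81.3 -12.8  80.8] w 32.9 left outer 17.2 right ctr -36.0 F box [-0.2 -0.4 -0.6]
shift cm [0.25 4.   0.71] turn [0.08 0.2  0.07]
```

View pics/side2.png

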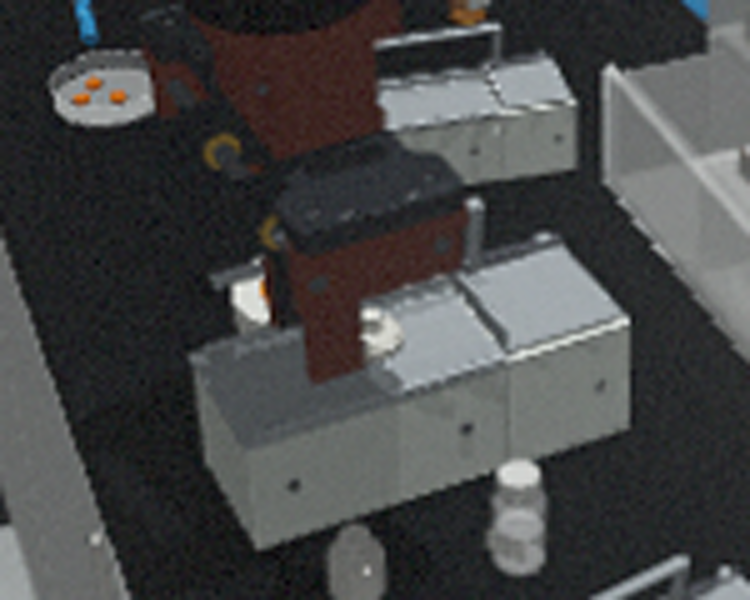

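```bash
python3 -c "
from h import *
s=rep()
T=R.from_rotvec(s['tool_rot']).as_matrix();P=s['eef_pos'];c=cam('side')
im=cv2.resize(c['image'][90:260,140:330,::-1],None,fx=4,fy=4,interpolation=cv2.INTER_CUBIC)
def d(v,col):
    for a in proj(c,[P+T@np.array(x,float) for x in v]): cv2.circle(im,(int((a[0]-140+.5)*4),int((a[1]-90+.5)*4)),3,col,-1)
d([[sx*37.5,-89,102] for sx in(-1,1)],(0,255,0)); d([[sx*37.5,89,102] for sx in(-1,1)],(255,255,0))
d([[sx*10,-30,z] for sx in(-1,1) for z in(182,142,102)],(0,0,255))
cv2.imwrite('pics/side3.png',im)
"
```

```text
t 3.2 tip centre box [-81.2 -12.8  81.1] w 32.7 left outer 17.1 right ctr -35.9 F box [0.2 1.1 1.1]
```

View pics/side3.png

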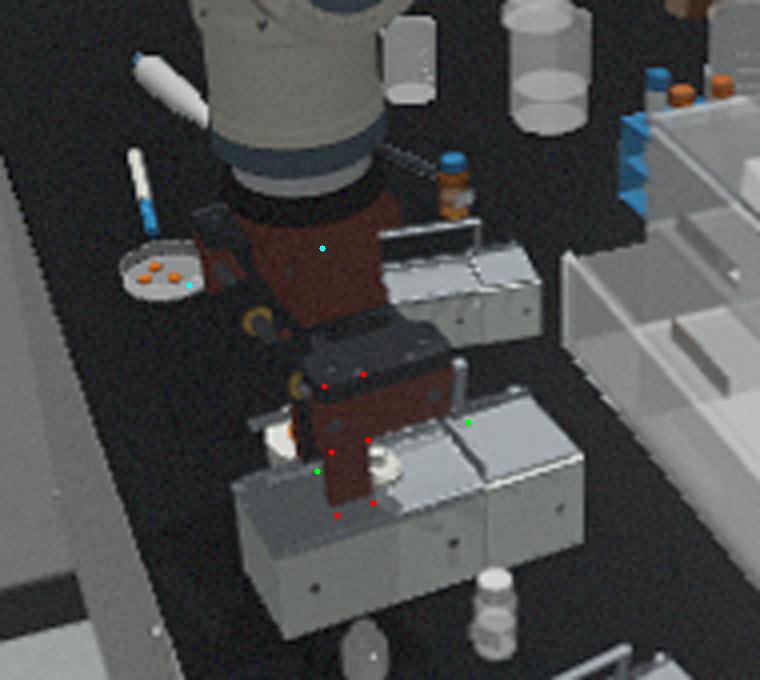

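Emit:
apply_moves:
  rows:
    - [0.2, 0.5, 0.3, 0.08, 0.2, 0.07, 0.25]
    - [0, 0.8, 0.2, 0, 0, 0, 0.25]
    - [0, 0.8, 0.2, 0, 0, 0, 0.25]
    - [0, 0.8, 0, 0, 0, 0, 0.25]
    - [0, 0.7, 0, 0, 0, 0, 0.25]

```text
t: 3.88
eef_pos: [495.5, 194.0, 256.7]
tool_rot: [-0.127, 3.138, -0.003]
force: [1.3, -6.7, -4.5]
grip_width: 32.9
```

```bash
python3 -c "
from h import *
s=rep([-84,26.5,74])
c=cam('side');im=c['image'][:,:,::-1]; cv2.imwrite('pics/side4.png',cv2.resize(im[140:260,160:310],None,fx=5,fy=5,interpolation=cv2.INTER_CUBIC))
"
```

```text
t 3.88 tip centre box [-83.2  24.6  74.7] w 32.9 left outer 54.6 right ctr 1.4 F box [ 0.8 -6.8 -4.5]
shift cm [0.08 0.19 0.07] turn [-0.02  0.01 -0.  ]
```

View pics/side4.png

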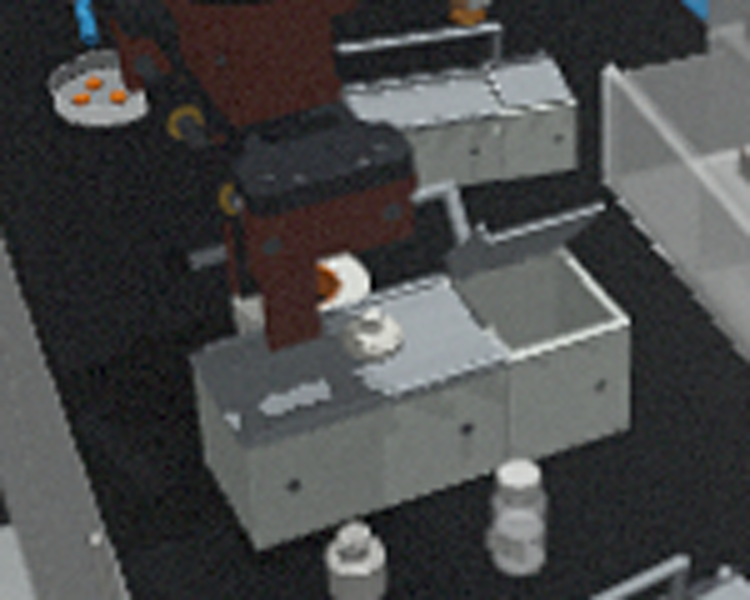

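Emit:
apply_moves:
  rows:
    - [0, 0.2, 0.3, 0, 0, 0, 0.26]
    - [0, 0.05, 0.4, 0, 0, 0, 0.26]
    - [0, 0, 0.3, 0, 0, 0, 0.26]
    - [0, 0, 0, 0, 0, 0, 0.26]

```text
t: 4.42
eef_pos: [495.4, 197.7, 246.3]
tool_rot: [-0.127, 3.138, -0.001]
force: [-0.5, -3.1, 0.9]
grip_width: 32.4
```

```bash
python3 -c "
from h import *
s=rep([-70,26.5,63])
c=cam('side');im=c['image'][:,:,::-1]; cv2.imwrite('pics/side5.png',cv2.resize(im[140:260,160:310],None,fx=5,fy=5,interpolation=cv2.INTER_CUBIC))
"
```

```text
t 4.42 tip centre box [-83.   28.3  64.3] w 32.4 left outer 58.0 right ctr 5.3 F box [-0.7 -3.   0.9]
shift cm [-1.3  -0.18  0.14] turn [-0.01  0.01  0.  ]
```

View pics/side5.png

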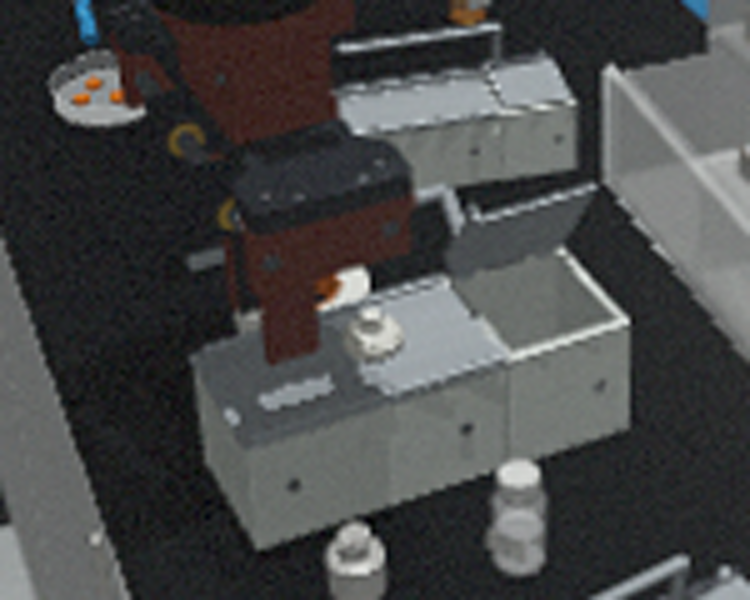

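Emit:
apply_moves:
  rows:
    - [-0.5, -0.1, 0.1, 0, 0, 0, 0.26]
    - [-0.6, 0, 0, 0, 0, 0, 0.26]
    - [-0.7, 0, 0, 0, 0, 0, 0.26]
    - [-0.7, 0, 0, 0, 0, 0, 0.26]
    - [0, 0, 0, 0, 0, 0, 0.26]

```text
t: 5.1
eef_pos: [521.6, 198.1, 244.8]
tool_rot: [0.127, -3.137, 0.003]
force: [0.7, -4.0, -0.3]
grip_width: 32.3
```

```bash
python3 -c "
from h import *
s=rep([-19,26.5,63])
c=cam('side');im=c['image'][:,:,::-1]; cv2.imwrite('pics/side6.png',cv2.resize(im[140:260,160:310],None,fx=5,fy=5,interpolation=cv2.INTER_CUBIC))
"
```

```text
t 5.1 tip centre box [-56.9  26.6  62.8] w 32.3 left outer 56.2 right ctr 3.7 F box [ 0.3 -4.1 -0.3]
shift cm [-3.79 -0.01 -0.03] turn [-0.02 -0.02 -0.  ]
```

View pics/side6.png

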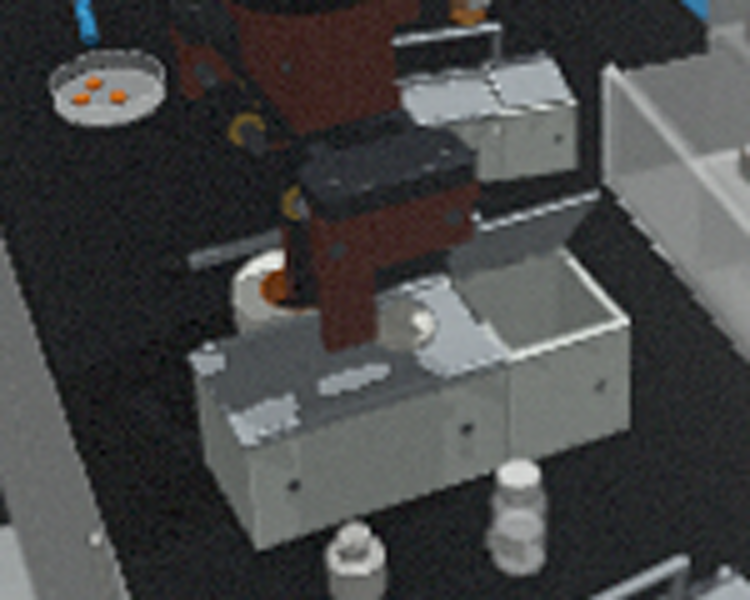

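Emit:
apply_moves:
  rows:
    - [-0.5, 0, 0, 0, 0, 0, 0.26]
    - [-0.6, 0, 0, 0, 0, 0, 0.26]
    - [-0.6, 0, 0, 0, 0, 0, 0.26]
    - [0, 0, 0, 0, 0, 0, 0.26]

```text
t: 5.65
eef_pos: [539.2, 199.5, 244.7]
tool_rot: [0.127, -3.137, 0.004]
force: [0.5, -3.9, 0.8]
grip_width: 32.5
```

```bash
python3 -c "
from h import *
s=rep([-19,26.5,63])
c=cam('side');im=c['image'][:,:,::-1]; cv2.imwrite('pics/side7.png',cv2.resize(im[140:260,160:310],None,fx=5,fy=5,interpolation=cv2.INTER_CUBIC))
"
```

```text
t 5.65 tip centre box [-39.1  26.5  62.7] w 32.5 left outer 56.3 right ctr 3.5 F box [ 0.2 -3.9  0.8]
shift cm [-2.01 -0.   -0.03] turn [-0.03 -0.03 -0.  ]
```

View pics/side7.png

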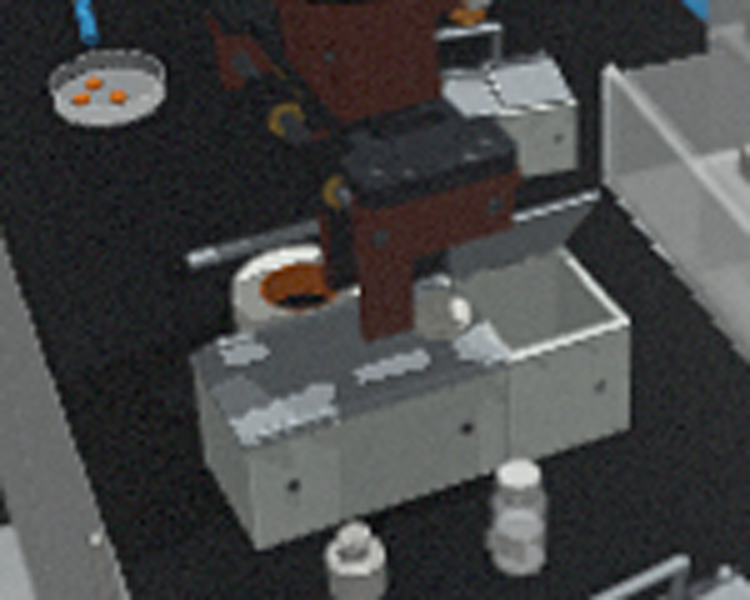

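Emit:
apply_moves:
  rows:
    - [-0.5, 0, 0, 0, 0, 0, 0.26]
    - [-0.6, 0, 0, 0, 0, 0, 0.26]
    - [-0.6, 0, 0, 0, 0, 0, 0.26]
    - [-0.4, 0, 0, 0, 0, 0, 0.26]
    - [0, 0, 0, 0, 0, 0, 0.26]

```text
t: 6.32
eef_pos: [561.2, 201.2, 244.5]
tool_rot: [0.127, -3.136, 0.004]
force: [-1.3, -3.3, 0.4]
grip_width: 32.7
```

```bash
python3 -c "
from h import *
s=rep([-14,26.5,63])
c=cam('side');im=c['image'][:,:,::-1]; cv2.imwrite('pics/side8.png',cv2.resize(im[140:260,160:310],None,fx=5,fy=5,interpolation=cv2.INTER_CUBIC))
"
```

```text
t 6.33 tip centre box [-17.1  26.5  62.5] w 32.7 left outer 56.4 right ctr 3.4 F box [-1.5 -3.1  0.4]
shift cm [-0.31 -0.   -0.05] turn [-0.03 -0.03 -0.  ]
```

View pics/side8.png

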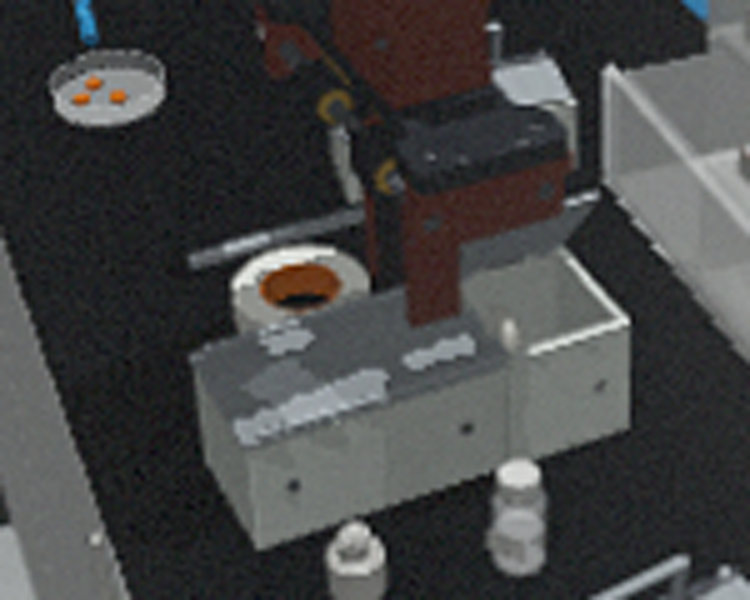

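Emit:
apply_moves:
  rows:
    - [0.6, 0, 0, 0, 0, 0, 0.26]
    - [1, 0, -0.2, 0, 0, 0, 0.26]
    - [1.2, 0, -0.1, 0, 0, 0, 0.26]
    - [1.2, 0, 0, 0, 0, 0, 0.26]
    - [0, 0, 0, 0, 0, 0, 0.26]

```text
t: 7.0
eef_pos: [519.3, 197.9, 248.8]
tool_rot: [-0.127, 3.137, -0.002]
force: [-1.6, -4.9, -0.1]
grip_width: 32.8
```

```bash
python3 -c "
from h import *
s=rep([-14,26.5,63])
c=cam('side');im=c['image'][:,:,::-1]; cv2.imwrite('pics/side9.png',cv2.resize(im[150:240,230:310],None,fx=7,fy=7,interpolation=cv2.INTER_CUBIC))
c=cam('top');im=c['image'][:,:,::-1]; cv2.imwrite('pics/top9.png',cv2.resize(im[145:250,190:300],None,fx=5,fy=5,interpolation=cv2.INTER_CUBIC))
"
```

```text
t 7.0 tip centre box [-59.2  26.6  66.8] w 32.8 left outer 56.5 right ctr 3.4 F box [-2.  -4.7 -0.1]
shift cm [-4.52 -0.01  0.39] turn [-0.02  0.02 -0.  ]
```

View pics/side9.png

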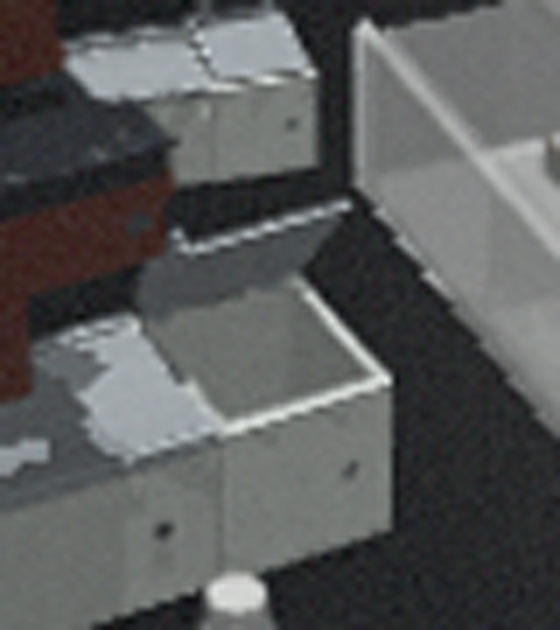

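View pics/top9.png

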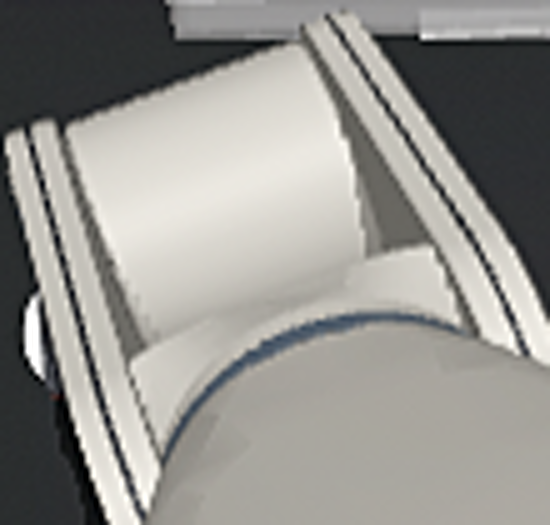

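Emit:
apply_moves:
  rows:
    - [0.5, 0, -0.5, 0, 0, 0, 0.26]
    - [0.5, -0.5, -0.3, 0, 0, 0, 0.26]
    - [0, -1, 0, 0, 0, 0, 0.26]
    - [0, -1, 0, 0, 0, 0, 0.26]
    - [0, -1, 0, 0, 0, 0, 0.26]
    - [0, -1, 0, 0, 0, 0, 0.26]
    - [0, 0, 0, 0, 0, 0, 0.26]

```text
t: 7.98
eef_pos: [514.5, 149.4, 256.6]
tool_rot: [-0.125, 3.136, -0.0]
force: [-0.7, -0.2, 0.7]
grip_width: 32.3
```

```bash
python3 -c "
from h import *
s=rep([-70,-20,150])
c=cam('side');im=c['image'][:,:,::-1]; cv2.imwrite('pics/side10.png',cv2.resize(im[140:260,160:310],None,fx=5,fy=5,interpolation=cv2.INTER_CUBIC))
"
```

```text
t 7.97 tip centre box [-67.9 -21.4  74.6] w 32.3 left outer 8.3 right ctr -44.3 F box [-0.8 -0.2  0.7]
shift cm [ 0.19  0.14 -7.54] turn [-0.    0.04 -0.02]
```

View pics/side10.png

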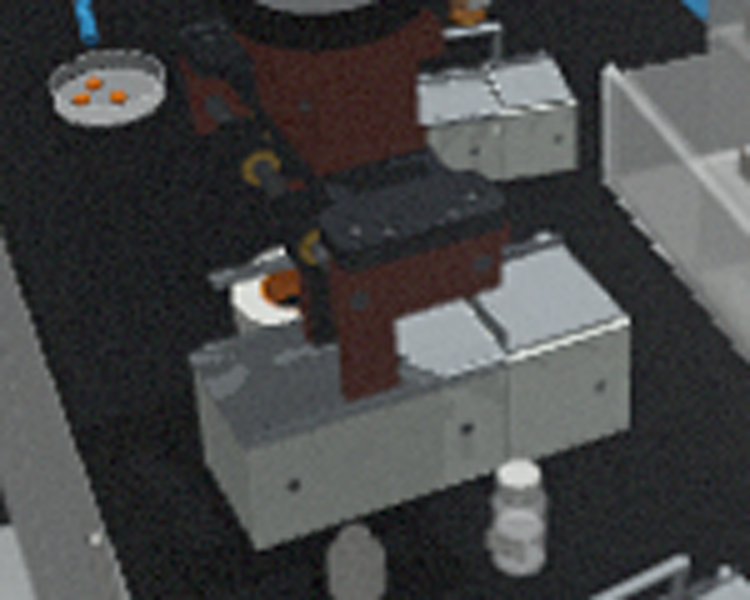

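Emit:
apply_moves:
  rows:
    - [0, 0, -1.5, 0, 0, 0, 0.26]
    - [0, 0, -2.5, 0, 0, 0, 0.26]
    - [0, 0, -4, 0, 0, 0, 0.26]
    - [0, 0, -4, 0, 0, 0, 0.26]
    - [0, 0, -3, 0, 0, 0, 0.26]
    - [2, 4, 0, 0, 0, 0, 0.26]
    - [2, 5, 0, 0, 0, 0, 0.26]
    - [2, 5, 0, 0, 0, 0, 0.26]
    - [2, 5, 0, 0, 0, 0, 0.26]
    - [2, 5, 0, 0, 0, 0, 0.26]
    - [0, 0, 0, 0, 0, 0, 0.26]

```text
t: 9.4
eef_pos: [390.2, 390.3, 423.9]
tool_rot: [-0.128, 3.124, 0.012]
force: [0.4, -0.5, 0.7]
grip_width: 32.4
```

```bash
python3 -c "
from h import *
s=rep([-70,-20,150])
c=cam('side');im=c['image'][:,:,::-1]; cv2.imwrite('pics/side11.png',cv2.resize(im[140:260,160:310],None,fx=5,fy=5,interpolation=cv2.INTER_CUBIC))
c=cam('top');im=c['image'][:,:,::-1]; cv2.imwrite('pics/top11.png',cv2.resize(im[145:250,180:350],None,fx=4.5,fy=4.5,interpolation=cv2.INTER_CUBIC))
"
```

```text
t 9.4 tip centre box [-172.2  228.9  241.9] w 32.4 left outer 258.6 right ctr 205.9 F box [ 0.4 -0.5  0.7]
shift cm [-10.05 -24.96   9.17] turn [0.08 0.18 0.01]
```

View pics/side11.png

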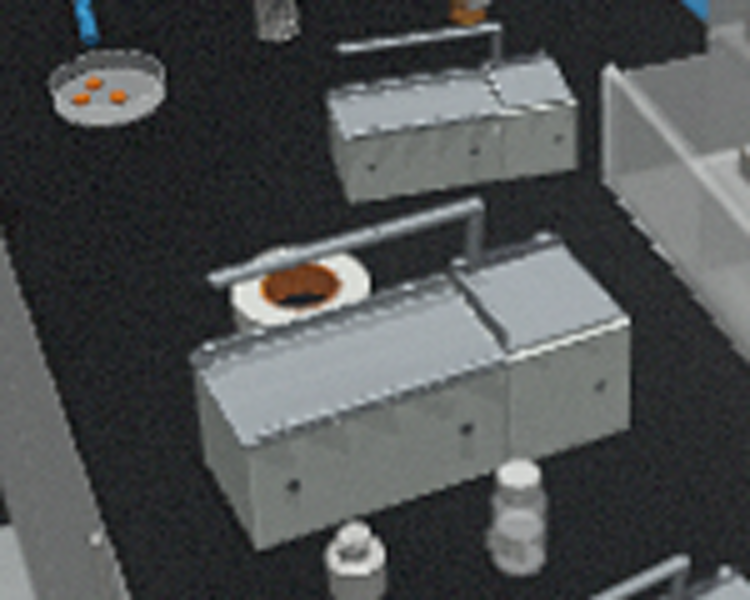

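View pics/top11.png

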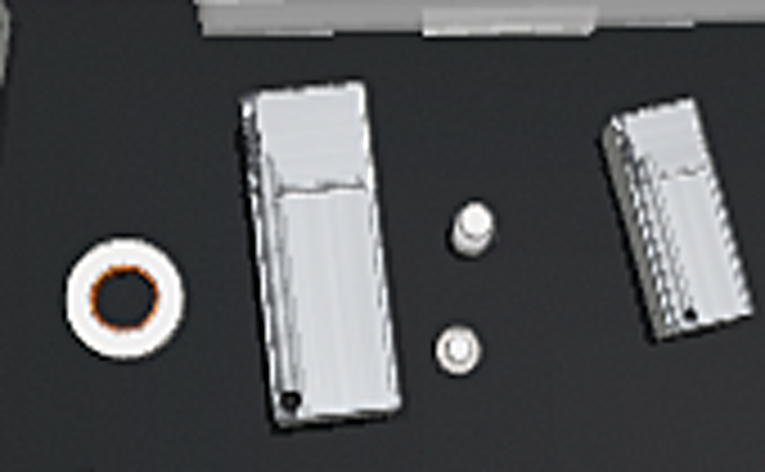

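The sill is empty and the lid is shut: in the top crop its front edge is at row 190 and the ball at (290,400), both as at the start. The tape roll (125,297), vial (476,218) and weight (458,349) have not moved.

```bash
python3 -c "
from bench import finish_job
print(finish_job())"
```

```text
the job is handed in; nothing more can be done
None
```

The filter is in the bin and the lid is shut again. I handed the job in at about 9.4 s of the 48 s allowed.

- **How it was done:** The back of the left finger pushed the lid's rod to box +y and held the lid at about 1.15 rad, estimated from the finger's position. It dipped to about 1.08 rad and rose to about 1.2 rad while I set it, before the push began. The front of the right finger pushed the filter along the sill until it tipped into the bin. I backed off with the lid still open, then eased the rod back until the lid closed and raised the arm clear. The filter was never pinched or lifted.
- **Last checks:** With the lid still open, the side view showed an empty sill and no filter at the bin's edge. After closing, both views show the lid and rod ball where they started, and the vial, weight and tape roll have not moved. The forces I read stayed under about 8 N.
- **Not confirmed:** The filter was not seen lying on the bin floor, because the bin walls hide the floor from the side camera and the arm blocked the top camera.
- **Disagreed:** The first side-view reading of the rod end was about 6 mm from the top view. I used the top view, which matched the given geometry.

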